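# Trace the row of sprung studs on a quilt-marking template

## Robot

A 6-joint arm with a two-finger parallel gripper is mounted at the origin on the work surface. World frame = base frame: x ahead of the robot, y to its left, z up, the work surface at z = 0. Lengths are in m, angles in degrees, forces in N, time in s.
With the tool pointing down it reaches from about 0.3 to 0.75 m from the base axis. Payload 8.5 kg.
Tool frame: the origin (TCP) lies midway between the tips of the shut fingers; the grasp point (between the pads) lies 19 mm behind it (env.grip_depth is the distance from the TCP to the grasp point, in m); y points along the fingers, x is the direction in which the jaws open and shut, and the axes are right-handed (so a half turn about y gives the same grasp; the last joint's range is limited). The gripper opens to 85 mm and grips with 20 to 120 N. Pads are 22 mm wide; open, the fingers measure 114 mm over their backs; the gripper's body (76 mm by 85 mm) begins 54 mm behind the grasp point. The pads swing forward as they close: fully open they stand 13 mm farther back than shut.
Start: joints at [61.977, 21.807, 74.336, -0, 83.858, -12.336], TCP at [0.149, 0.529, 0.231] pointing down, gripper open.
Joint ranges: [-178.18, 178.18], [-50.72, 133.34], [12.68, 142.11], [-81.47, 261.47], [9.98, 163.14], [-165.26, 165.26]. Speed limits (degrees/s): [136.94, 136.94, 180, 180, 180, 180].

## Interface

Orientations are given as a 3x3 rotation matrix whose columns are the frame's x, y, z axes.
In Python, from rig import env gives the robot as it stands.
- The arm moves only by the shell command python3 -m inch 'ROWS' [FORCE]. ROWS is JSON, a list that holds one entry, the list of rows, each a list of 7 numbers: the gripper command: -1 is shut, 1 is fully open, values between are in proportion, then the shift along the world's x, y, z in cm, then the turn, a rotation vector about the world's x, y, z in degrees. In form: [[[grip, dx, dy, dz, rx, ry, rz], ...]]. A call has 1 to 20 rows; each row is the pose to reach, as a shift and turn from the pose commanded when the call began; what a row does not reach only later rows make up. A row lasts 1/8 s, in which the tool goes at most 62.5 mm and 10.7 degrees, less where a joint would pass 70% of its speed; a pose out of reach is approached as far as the arm can. A call with a gripper value outside its range is refused whole. The fingers move at their own pace and stop on an object; FORCE is the grip in N (left out, the last holds). Time passes only in rows, so rows that repeat a pose let the fingers close. It gives the time, the measured TCP pose, the force and the opening at its end, in the units of the state.
- env.observe(): the state, without advancing time (a new reading comes with each control period).
- env.get_image(name): name is "scene" or "top" or "wrist"; returns a dict with "frame" (420x560x3 uint8, red, green, blue), "mtx" (3x3 intrinsics, pixels), "distortion" ([k1, k2, p1, p2, k3] as OpenCV has them; the pictures are not rectified), "rvec" (rotation vector, rad) and "tvec" (3), from world to camera coordinates, as OpenCV has them. Camera axes: x right, y down, z forward; pixel columns grow to the right and rows downward; lengths in m; the calibration is good to about 2 mm. A picture is of the moment at which its call begins. There is no depth.
- env.close_job(): hands the job in, once; it reports no verdict.
The state is a dict: "time_s": time; "q": joint angles; "qvel": joint speeds; "joint_efforts": joint torques, N m; "position": TCP position; "tool_rot": TCP orientation; "ft_force": force on the tool from outside, world axes, zero at the start; "wrist_torque": the same for the moment, N m; "grip_width": finger opening in m.
Only numpy, scipy, OpenCV 4.12 (cv2) and the standard library are available. Lean on these libraries where they do the work, as an engineer would, in place of code of your own. Each camera call takes 0.05 s, during which the arm holds its last target.

## Task

Mark the quilting line: with a fingertip, follow the curved row of blue sprung studs on the white template, starting at the end beside the yellow pattern weight, and touch each of the five in turn just hard enough that it dips visibly but never down to its stop. Leave the grey studs unpressed, do not pick up or shift the template, the weights or anything else, and finish with the hand clear.

Things in the scene. Friction and masses are not known exactly. Their poses are not given: they have to be found in the camera images.
- template: white dot-marking board, 200 x 340 x 14 mm, about 0.9 kg, loose and flat on the green cutting mat (3 mm thick). Origin: centre of its underside; x along the short side, y along the long side, z up. Nine sprung round studs, 19 mm across, stand 12 mm above its top: five blue on a curved burgundy line, 50 mm apart, blue1 at the -y end; four grey, 54 mm apart, on a straight grey line at x = -55 mm
- blue1_top (a point): centre of the top of blue stud 1 of 5 (blue1 and blue5 are the ends of the curved row); it moves straight down with the stud, z is the board's up
- blue2_top (a point): centre of the top of blue stud 2 of 5 (blue1 and blue5 are the ends of the curved row); it moves straight down with the stud, z is the board's up
- blue3_top (a point): centre of the top of blue stud 3 of 5 (blue1 and blue5 are the ends of the curved row); it moves straight down with the stud, z is the board's up
- blue4_top (a point): centre of the top of blue stud 4 of 5 (blue1 and blue5 are the ends of the curved row); it moves straight down with the stud, z is the board's up
- blue5_top (a point): centre of the top of blue stud 5 of 5 (blue1 and blue5 are the ends of the curved row); it moves straight down with the stud, z is the board's up
- blue1 (a joint): how far blue stud 1 is pressed down, m: 0 = fully up, 0.010 = bottomed; springs back when let go. It starts to move at about 1.2 N, then takes 0.8 N more per mm (about 9 N at the bottom)
- blue2 (a joint): how far blue stud 2 is pressed down, m: 0 = fully up, 0.010 = bottomed; springs back when let go. It starts to move at about 1.2 N, then takes 0.8 N more per mm (about 9 N at the bottom)
- blue3 (a joint): how far blue stud 3 is pressed down, m: 0 = fully up, 0.010 = bottomed; springs back when let go. It starts to move at about 1.2 N, then takes 0.8 N more per mm (about 9 N at the bottom)
- blue4 (a joint): how far blue stud 4 is pressed down, m: 0 = fully up, 0.010 = bottomed; springs back when let go. It starts to move at about 1.2 N, then takes 0.8 N more per mm (about 9 N at the bottom)
- blue5 (a joint): how far blue stud 5 is pressed down, m: 0 = fully up, 0.010 = bottomed; springs back when let go. It starts to move at about 1.2 N, then takes 0.8 N more per mm (about 9 N at the bottom)
- grey1 (a joint): how far grey stud 1 is pressed down, m: 0 = up; same spring as the blue ones; belongs to another pattern. It stands at x = -55, y = -81 mm on the template
- grey2 (a joint): how far grey stud 2 is pressed down, m: 0 = up; same spring as the blue ones; belongs to another pattern. It stands at x = -55, y = -27 mm on the template
- grey3 (a joint): how far grey stud 3 is pressed down, m: 0 = up; same spring as the blue ones; belongs to another pattern. It stands at x = -55, y = 27 mm on the template
- grey4 (a joint): how far grey stud 4 is pressed down, m: 0 = up; same spring as the blue ones; belongs to another pattern. It stands at x = -55, y = 81 mm on the template
- yellow_foot (a point): centre of the underside of the yellow pattern weight: a loose turned disc 30 mm across with a narrower gripping knob, 34 mm high in all. It stands on the template about 53 mm beyond one end of the blue row (either end) and marks the end where the work starts
- red_foot (a point): the same for the red pattern weight of the same size and shape: it stands beyond the other end of the blue row, where the work finishes
- purple_spool: thread spool standing on the template between the two rows, 24 mm across, 40 mm high; origin centre of its underside
- orange_spool: thread spool standing on the mat to the left, 24 mm across, 40 mm high; origin centre of its underside
- scissors: closed scissors with blue handles lying on the mat on the robot's side of the template, 170 x 75 mm, 10 mm high; origin at mid length on the mat, x towards the points
- tumbler: clear plastic tumbler standing to the right, 68 mm across, 90 mm high; origin centre of its underside
- tape_roll: roll of paper tape lying flat to the left, 84 mm across, 24 mm high; origin centre of its underside
- pencil: yellow pencil lying on the mat to the right, 176 mm long, 8 mm thick; origin at its middle underneath, x towards the point

How it is judged:
By the outcome, as a careful person would: the job done as asked, in the order asked, and still so for the second after the job is handed in, with the robot touching nothing.
It also fails if it takes over 45 s, if anything falls off the work surface, if the arm or the gripper's body presses on something with over 40 N, if the wrist force passes 120 N, or if a joint passes its speed limit or range.

## Working session

There is one attempt and no reset: what is moved stays moved. The work goes in short steps, Python scripts to look and compute and a shell command to move; the robot and the scene stay as the last step left them, time stands still between calls to the robot, and variables do not carry over. Pictures are saved under pics/ and viewed, and the job is handed in when it is done.

```bash
mkdir -p pics; ls
cat > h.py <<'E'
import numpy as np,cv2
from rig import env
def snap(n,f):
    d=env.get_image(n); cv2.imwrite(f,d["frame"][:,:,::-1]); np.savez(f[:-4]+".npz",**{k:np.array(v) for k,v in d.items()}); return d
def ray(d,uv,z):
    p=cv2.undistortPoints(np.array(uv,float).reshape(-1,1,2),np.array(d["mtx"]),np.array(d["distortion"])).reshape(-1,2)
    R=cv2.Rodrigues(np.array(d["rvec"],float))[0];t=np.array(d["tvec"],float).reshape(3)
    c=-R.T@t; v=np.c_[p,np.ones(len(p))]@R
    return c+v*((z-c[2])/v[:,2])[:,None]
def proj(d,P):
    return cv2.projectPoints(np.array(P,float).reshape(-1,1,3),np.array(d["rvec"],float),np.array(d["tvec"],float),np.array(d["mtx"]),np.array(d["distortion"]))[0].reshape(-1,2)
E
python3 - <<'E'
from h import *
for n in("scene","top","wrist"): snap(n,f"pics/{n}0.png")
s=env.observe();print(s)
E
```

```text
pics
{'time_s': 0.15, 'q': array([ 6.19770168e+01,  2.18340763e+01,  7.43705842e+01, -5.22617683e-04,
        8.38567571e+01, -1.23342288e+01]), 'qvel': array([-0.02721034, -0.14212622, -0.01670038, -0.03605339,  0.07746845,
       -0.09419076]), 'joint_efforts': array([ 2.35236759e-03, -4.48626173e+01, -2.31346482e+01, -7.58951455e-05,
        3.79278543e-03,  4.39483841e-06]), 'position': array([0.1486189 , 0.52932899, 0.23085998]), 'tool_rot': array([[ 2.70410285e-01, -4.95618963e-04, -9.62745050e-01],
       [ 9.62744606e-01, -9.50525302e-04,  2.70410650e-01],
       [-1.04913418e-03, -9.99999425e-01,  2.20122665e-04]]), 'ft_force': array([ 0.76144434, -0.15468178,  0.50006587]), 'wrist_torque': array([ 0.02185317, -0.05521863,  0.00529958]), 'grip_width': 0.08554455907448731}
```

View pics/scene0.png

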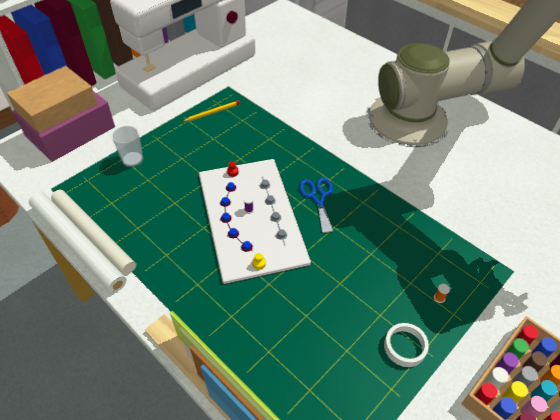

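View pics/top0.png

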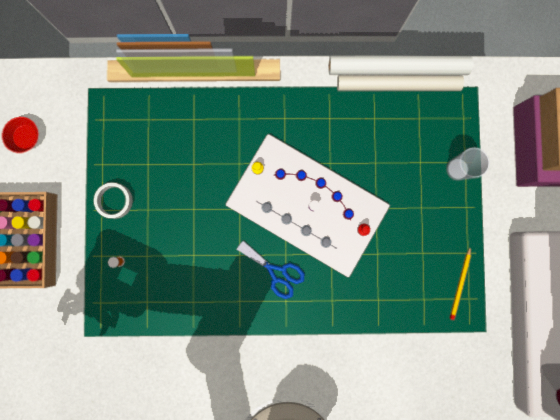

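View pics/wrist0.png

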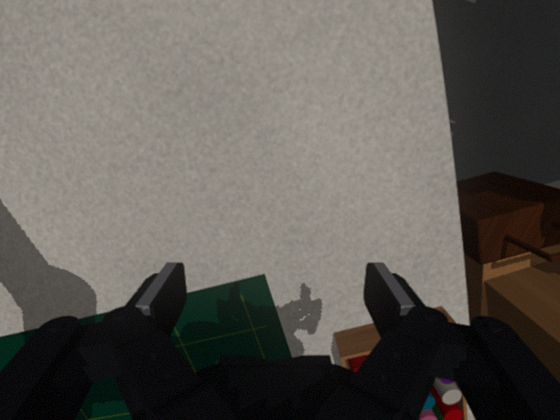

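The top view shows the yellow weight at (257,168), the red at (364,230), the blue studs at about (280,174), (301,175), (321,183), (337,196) and (348,214), and the greys at (267,207) to (326,242). Work therefore starts at the upper left. Next I'll measure.

```bash
cat > m.py <<'E'
from h import *
def blobs(d,lo,hi,amin=15):
    hsv=cv2.cvtColor(d["frame"],cv2.COLOR_RGB2HSV)
    m=cv2.inRange(hsv,np.array(lo),np.array(hi))
    n,l,st,c=cv2.connectedComponentsWithStats(m)
    return [(c[i],st[i]) for i in range(1,n) if st[i,4]>=amin]
if __name__=="__main__":
  for n in("top","scene"):
    d=dict(np.load(f"pics/{n}0.npz"))
    print(n,"cam",ray(d,[(280,210)],0), "f",d["mtx"][0,0])
    for nm,lo,hi in(("blue",(110,120,40),(130,255,255)),("yel",(22,150,120),(32,255,255)),("red",(0,180,100),(6,255,255))):
        for c,s in blobs(d,lo,hi):
            print(nm,c.round(1),s.tolist(),ray(d,[c],0.029 )[0].round(4))
    hsv=cv2.cvtColor(d["frame"],cv2.COLOR_RGB2HSV)
    # board outline
    m=cv2.inRange(hsv,(0,0,150),(180,60,255))
    cs,_=cv2.findContours(m,cv2.RETR_EXTERNAL,cv2.CHAIN_APPROX_NONE)
    for c in cs:
        if cv2.pointPolygonTest(c,(310,250) if n=="top" else (255,230),False)>=0 or 3000<cv2.contourArea(c)<20000:
            a=cv2.approxPolyDP(c,8,True).reshape(-1,2)
            r=ray(d,a,0.017);print("board",cv2.contourArea(c),a.tolist(),r[:,:2].round(4).tolist(),np.linalg.norm(np.diff(r,axis=0),axis=1).round(3))
E
python3 m.py
```

```text
top cam [[0.56782768 0.01161265 0.        ]] f 418.25700176630903
blue [280.2 173.3] [277, 170, 8, 8, 51] [0.6523 0.0107 0.029 ]
blue [301.3 174.5] [298, 171, 8, 8, 54] [ 0.649  -0.0388  0.029 ]
blue [320.8 182.4] [317, 179, 8, 8, 52] [ 0.6301 -0.0844  0.029 ]
blue [337.2 195.6] [334, 192, 8, 8, 52] [ 0.5985 -0.1228  0.029 ]
blue [ 19.7 205.1] [11, 199, 21, 13, 171] [0.5823 0.622  0.029 ]
blue [348.5 213.5] [345, 210, 8, 8, 52] [ 0.5562 -0.1485  0.029 ]
blue [ 18.  274.4] [10, 269, 19, 12, 173] [0.4209 0.6225 0.029 ]
yel [201.1  70.9] [118, 60, 137, 17, 575] [0.9    0.1971 0.029 ]
yel [257.2 167.5] [252, 162, 12, 12, 112] [0.6664 0.0647 0.029 ]
yel [ 18.5 222.7] [12, 216, 17, 13, 150] [0.5412 0.6239 0.029 ]
yel [460.8 284.1] [452, 255, 19, 60, 291] [ 0.3886 -0.4096  0.029 ]
red [ 20.  134.1] [3, 117, 35, 35, 952] [0.7512 0.6261 0.029 ]
red [363.5 229.1] [358, 224, 12, 11, 101] [ 0.5193 -0.1832  0.029 ]
board 183958.0 [[0, 59], [0, 191], [58, 194], [56, 284], [0, 289], [0, 419], [243, 419], [277, 399], [314, 405], [325, 419], [556, 419], [541, 407], [540, 364], [559, 361], [559, 235],
[... 1360 characters left out ...]
1, 8, 9, 59] [0.6558 0.0175 0.029 ]
blue [546.1 346.2] [532, 338, 25, 19, 256] [0.4097 0.6139 0.029 ]
blue [505.3 407.4] [493, 397, 23, 23, 315] [0.5739 0.6139 0.029 ]
yel [211.9 110.5] [188, 102, 48, 18, 185] [ 0.4046 -0.3939  0.029 ]
yel [258.5 261.5] [253, 253, 12, 17, 159] [0.6676 0.0682 0.029 ]
yel [517.8 390.8] [507, 381, 21, 22, 283] [0.53   0.6158 0.029 ]
red [232.3 169.2] [228, 162, 10, 15, 116] [ 0.5192 -0.181   0.029 ]
board 9021.0 [[273, 159], [236, 165], [232, 178], [227, 167], [199, 172], [225, 282], [310, 262]] [[0.4115, -0.1422], [0.495, -0.1946], [0.5333, -0.1676], [0.5163, -0.2057], [0.5787, -0.2431], [0.7495, 0.0491], [0.5829, 0.1446]] [0.099 0.047 0.042 0.073 0.338 0.192]
```

Run:
```python
from h import *
T=[(280.2,173.3),(301.3,174.5),(320.8,182.4),(337.2,195.6),(348.5,213.5)]
S=[(246.5,245.1),(232.7,231.9),(225.5,216.5),(224.8,200.6),(230.4,185.7)]
D=[dict(np.load(f"pics/{n}0.npz")) for n in("top","scene")]
Ps=[];U=[]
for d,uv in zip(D,(T,S)):
    R=cv2.Rodrigues(d["rvec"])[0];Ps.append(np.c_[R,d["tvec"].reshape(3,1)]);print("cam",(-R.T@d["tvec"].reshape(3)).round(3))
    U.append(cv2.undistortPoints(np.array(uv).reshape(-1,1,2),d["mtx"],d["distortion"]).reshape(-1,2).T)
X=cv2.triangulatePoints(Ps[0],Ps[1],*U);print((X[:3]/X[3]).T.round(4))
# board in top
d=D[0];hsv=cv2.cvtColor(d["frame"],cv2.COLOR_RGB2HSV)
m=cv2.bitwise_not(cv2.inRange(hsv,(60,100,0),(95,255,255)));m[:,:215]=0;m[:130]=0;m[290:]=0;m[:,400:]=0
cs,_=cv2.findContours(m,cv2.RETR_EXTERNAL,cv2.CHAIN_APPROX_NONE)
c=max(cs,key=cv2.contourArea);mm=np.zeros_like(m);cv2.drawContours(mm,[c],-1,255,-1);mm=cv2.morphologyEx(mm,cv2.MORPH_OPEN,np.ones((35,35)))
c=max(cv2.findContours(mm,cv2.RETR_EXTERNAL,cv2.CHAIN_APPROX_NONE)[0],key=cv2.contourArea)
r=ray(d,c.reshape(-1,2),.017)[:,:2].astype(np.float32);print(cv2.minAreaRect(r))
```

```text
cam [0.496 0.025 1.005]
cam [1.08  0.527 0.952]
[[ 0.6527  0.0116  0.0203]
 [ 0.6495 -0.0384  0.0203]
 [ 0.6305 -0.0846  0.0198]
 [ 0.5987 -0.1231  0.0199]
 [ 0.5562 -0.1494  0.0201]]
((0.5789323449134827, -0.05462348461151123), (0.3435940742492676, 0.20586304366588593), 58.67613983154297)
```

Both views agree: stud spacing is 50 mm and the board measures 344x206 mm against the nominal 340x200. I'll shut the fingers and move high above blue1.

```bash
python3 -m inch '[[[-1,5,-5,0,0,0,0],[-1,10,-10,0,0,0,0],[-1,14,-14,0,0,0,0],[-1,18,-18.5,0,0,0,0],[-1,22,-22.5,0,0,0,0],[-1,26,-26.5,0,0,0,0],[-1,30,-31,0,0,0,0],[-1,34,-35,0,0,0,0],[-1,38,-39,-2,0,0,0],[-1,42,-43,-5,0,0,0],[-1,46,-47,-8,0,0,0],[-1,50.4,-51.8,-10,0,0,0],[-1,50.4,-51.8,-10,0,0,0],[-1,50.4,-51.8,-10,0,0,0],[-1,50.4,-51.8,-10,0,0,0],[-1,50.4,-51.8,-10,0,0,0]]]'
python3 - <<'E'
from h import *
for n in("scene","top","wrist"): snap(n,f"pics/{n}1.png")
s=env.observe();print(s["time_s"],s["position"],s["tool_rot"],s["ft_force"],s["grip_width"],s["q"])
E
```

```text
time_s: 2.15
position: [0.6523, 0.0126, 0.1322]
tool_rot: [[0.269, 0.001, -0.963], [0.963, -0.0, 0.269], [0.0, -1.0, -0.001]]
ft_force: [-0.0, -0.4, 0.5]
grip_width: 0.0003
2.3 [0.65254073 0.01213035 0.13179926] [[ 2.69597132e-01  5.79640671e-04 -9.62973027e-01]
 [ 9.62973198e-01 -7.77407461e-05  2.69597133e-01]
 [ 8.14072217e-05 -9.99999829e-01 -5.79137113e-04]] [-0.0962978  -0.2215234  -0.00222398] 3.203395789712588e-05 [-9.30717567e+00  3.65029160e+01  6.52927263e+01  9.96711205e-04
  7.81708636e+01 -8.36670830e+01]
```

View pics/wrist1.png

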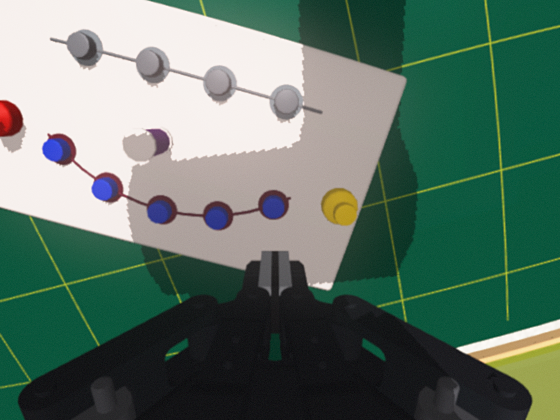

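View pics/scene1.png

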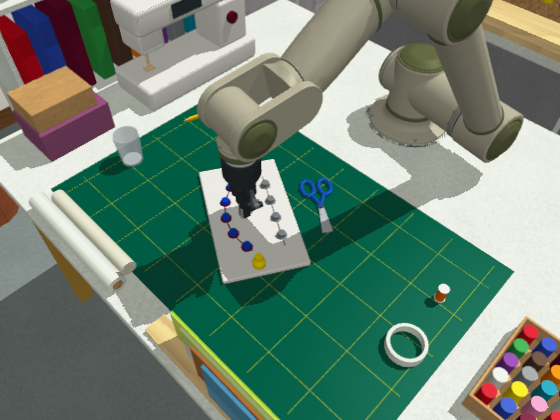

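The wrist view shows all five blue studs at (58,150), (107,188), (161,210), (218,215) and (273,205). The yellow weight is at (340,207) and the fingertips point at the board near (275,255). Next I'll cast these onto the board.

Run:
```python
from m import *
d=dict(np.load("pics/wrist1.npz"))
for c,s in blobs(d,(110,120,40),(130,255,255),100):
    print(c.round(1),s.tolist(),ray(d,[c],.029)[0].round(4),ray(d,[c],.025)[0].round(4))
R=cv2.Rodrigues(d["rvec"])[0];print((-R.T@d["tvec"].reshape(3)).round(3))
print(proj(d,[(0.6525,.0121,.1318)]))
im=cv2.resize(d["frame"][120:300,20:390],None,fx=2,fy=2,interpolation=2)[:,:,::-1];cv2.imwrite("pics/w1z.png",im)
```

```text
[ 54.5 148.9] [43, 139, 26, 23, 436] [ 0.5554 -0.1459  0.029 ] [ 0.5549 -0.1488  0.025 ]
[102.8 188.3] [92, 178, 23, 23, 392] [ 0.5968 -0.1202  0.029 ] [ 0.597  -0.1227  0.025 ]
[272.9 207. ] [263, 196, 21, 23, 380] [0.6504 0.0114 0.029 ] [0.6516 0.0111 0.025 ]
[158.8 211.5] [148, 201, 23, 22, 395] [ 0.6284 -0.0821  0.029 ] [ 0.6292 -0.0839  0.025 ]
[216.3 217.7] [205, 207, 23, 22, 384] [ 0.6466 -0.037   0.029 ] [ 0.6477 -0.0381  0.025 ]
[0.581 0.033 0.274]
[[273.97962541 267.25320087]]
```

View pics/w1z.png

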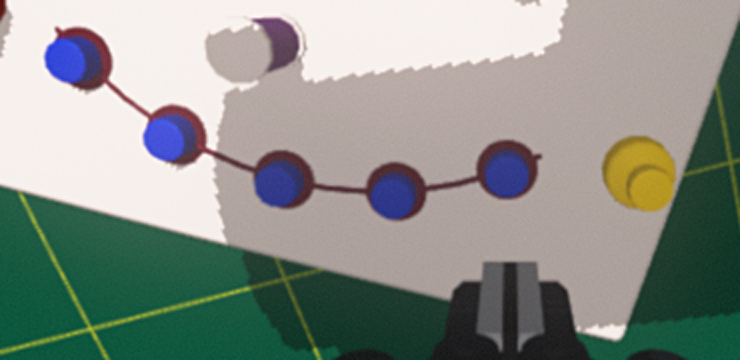

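Combined estimates (x, y in m):

| Stud | x | y |
|---|---|---|
| blue1 | .6515 | .0114 |
| blue2 | .648 | -.038 |
| blue3 | .6295 | -.0838 |
| blue4 | .598 | -.122 |
| blue5 | .556 | -.148 |

I'll lower to just above blue1.

```bash
python3 -m inch '[[[-1,-0.1,0,-3,0,0,0],[-1,-0.1,0,-6,0,0,0],[-1,-0.1,0,-8,0,0,0],[-1,-0.1,0,-9,0,0,0],[-1,-0.1,0,-9.4,0,0,0],[-1,-0.1,0,-9.4,0,0,0],[-1,-0.1,0,-9.4,0,0,0]]]'
python3 - <<'E'
from h import *
s=env.observe();print(s["time_s"],s["position"],s["ft_force"])
for n in("scene","top","wrist"):
  d=snap(n,f"pics/{n}2.png"); s=env.observe();print(s["position"],s["ft_force"])
  p=proj(d,[(.6515,.0114,.029)])[0].astype(int); print(p)
  if n!="top":
    x,y=max(p[0]-60,0),max(p[1]-60,0); cv2.imwrite(f"pics/{n}2z.png",cv2.resize(d["frame"][y:y+120,x:x+140],None,fx=5,fy=5,interpolation=2)[:,:,::-1])
E
```

```text
time_s: 3.18
position: [0.6521, 0.0115, 0.0381]
tool_rot: [[0.27, 0.001, -0.963], [0.963, -0.0, 0.27], [0.0, -1.0, -0.001]]
ft_force: [0.5, 0.5, 0.6]
grip_width: 0.0003
3.175 [0.65207811 0.01145157 0.03813126] [0.49952249 0.46217151 0.56665838]
[0.65203174 0.01146338 0.03807768] [-0.36753734  0.82885504  0.02440268]
[246 242]
[0.65194276 0.01147944 0.03794069] [0.13833347 0.07037851 0.42057894]
[279 173]
[0.65188612 0.01146324 0.03781669] [-0.59533874 -0.18581999  0.62972608]
[273 258]
```

View pics/scene2z.png

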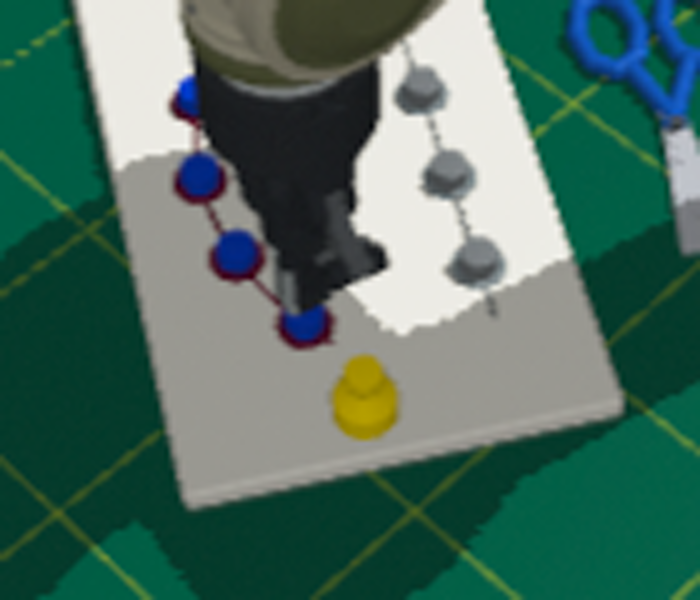

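View pics/wrist2z.png

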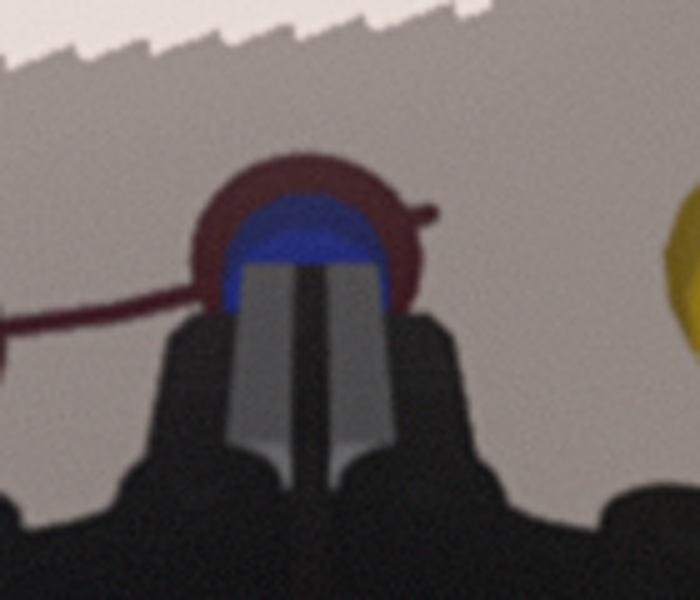

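The fingertip is centred over blue1 in both views. I'll lower it in small steps and watch the force.

```bash
python3 -m inch '[[[-1,0,0,-0.4,0,0,0],[-1,0,0,-0.7,0,0,0],[-1,0,0,-1.0,0,0,0],[-1,0,0,-1.0,0,0,0],[-1,0,0,-1.0,0,0,0],[-1,0,0,-1.0,0,0,0]]]'|egrep 'time|pos|ft'
```

```text
time_s: 4.08
position: [0.6516, 0.0115, 0.0274]
ft_force: [-1.7, -0.5, 2.5]
```

```bash
python3 -m inch '[[[-1,0,0,-0.15,0,0,0],[-1,0,0,-0.3,0,0,0],[-1,0,0,-0.3,0,0,0],[-1,0,0,-0.3,0,0,0]]]'|egrep 'time|pos|ft'
python3 - <<'E'
from h import *
F=[]
for i in range(4):
  d=env.get_image("wrist");s=env.observe();F.append(s["ft_force"])
print(np.mean(F,0),s["position"])
cv2.imwrite("pics/w3z.png",cv2.resize(d["frame"][190:310,200:340],None,fx=5,fy=5,interpolation=2)[:,:,::-1])
E
```

```text
time_s: 4.58
position: [0.6517, 0.0115, 0.0244]
ft_force: [-2.6, 0.5, 5.3]
[-2.82305103  0.03256155  4.93686362] [0.65168192 0.01148923 0.02438509]
```

View pics/w3z.png

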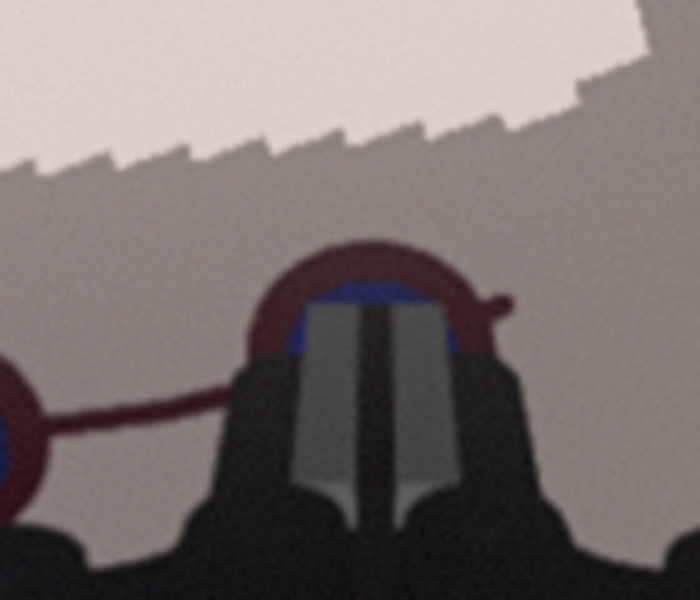

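blue1 is dipped about 4.6 mm at 5 N, and the wrist view shows it still above its stop. I'll lift and go to blue2.

```bash
python3 -m inch '[[[-1,0,0,0.7,0,0,0],[-1,0,0,1.5,0,0,0],[-1,0,0,1.5,0,0,0],[-1,-0.15,-2.5,1.5,0,0,0],[-1,-0.35,-4.95,1.5,0,0,0],[-1,-0.35,-4.95,1.3,0,0,0],[-1,-0.35,-4.95,1.2,0,0,0],[-1,-0.35,-4.95,1.2,0,0,0],[-1,-0.35,-4.95,1.2,0,0,0]]]'|egrep 'time|pos|ft'
python3 - <<'E'
from h import *
d=env.get_image("wrist");s=env.observe();print(s["position"],s["ft_force"])
cv2.imwrite("pics/w4.png",d["frame"][:,:,::-1])
E
```

```text
time_s: 5.9
position: [0.6482, -0.0374, 0.0363]
ft_force: [0.9, -1.0, 0.2]
[ 0.64826285 -0.03747771  0.03638665] [ 0.71130418 -0.38317785  0.21105407]
```

View pics/w4.png

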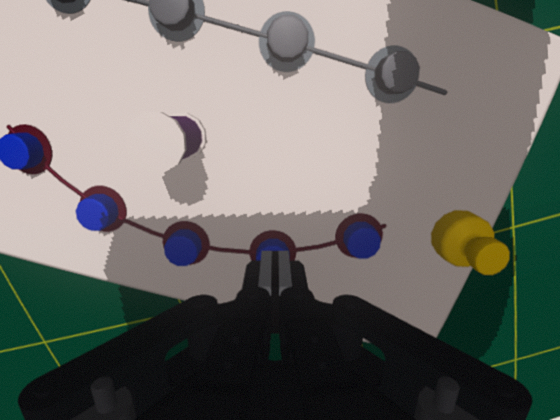

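The tip sits centred over blue2 at (272,248), and blue1 at (360,235) is fully up again. I'll press blue2.

```bash
python3 -m inch '[[[-1,0,0,-0.4,0,0,0],[-1,0,0,-0.8,0,0,0],[-1,0,0,-1.0,0,0,0],[-1,0,0,-1.2,0,0,0],[-1,0,0,-1.2,0,0,0],[-1,0,0,-1.2,0,0,0]]]'|egrep 'time|pos|ft'
```

```text
time_s: 6.7
position: [0.6482, -0.0379, 0.0246]
ft_force: [-1.4, 1.1, 4.2]
```

```bash
python3 -m inch '[[[-1,0,0,0.7,0,0,0],[-1,0,0,1.5,0,0,0],[-1,0,0,1.5,0,0,0],[-1,-0.9,-2.3,1.5,0,0,0],[-1,-1.85,-4.6,1.5,0,0,0],[-1,-1.85,-4.6,1.3,0,0,0],[-1,-1.85,-4.6,1.2,0,0,0],[-1,-1.85,-4.6,1.2,0,0,0],[-1,-1.85,-4.6,1.2,0,0,0]]]'|egrep 'time|pos|ft'
python3 - <<'E'
from h import *
d=env.get_image("wrist");s=env.observe();print(s["position"],s["ft_force"])
cv2.imwrite("pics/w5.png",d["frame"][:,:,::-1])
E
```

```text
time_s: 7.82
position: [0.6299, -0.0834, 0.0363]
ft_force: [-0.1, -0.1, -0.3]
[ 0.62986078 -0.0835373   0.03633194] [-0.41741651 -0.87366212  0.33422327]
```

View pics/w5.png

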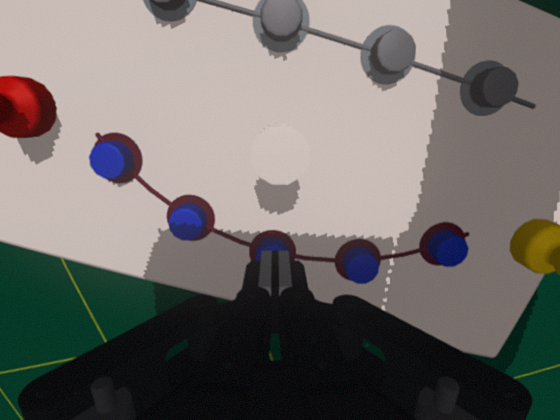

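The tip is centred over blue3 at (272,248), and blue1 and blue2 are up. I'll press blue3.

```bash
python3 -m inch '[[[-1,0,0,-0.4,0,0,0],[-1,0,0,-0.8,0,0,0],[-1,0,0,-1.0,0,0,0],[-1,0,0,-1.2,0,0,0],[-1,0,0,-1.2,0,0,0],[-1,0,0,-1.2,0,0,0]]]'|egrep 'time|pos|ft'
python3 -m inch '[[[-1,0,0,0.7,0,0,0],[-1,0,0,1.5,0,0,0],[-1,0,0,1.5,0,0,0],[-1,-1.6,-1.9,1.5,0,0,0],[-1,-3.15,-3.8,1.5,0,0,0],[-1,-3.15,-3.8,1.3,0,0,0],[-1,-3.15,-3.8,1.2,0,0,0],[-1,-3.15,-3.8,1.2,0,0,0],[-1,-3.15,-3.8,1.2,0,0,0]]]'|egrep 'time|pos|ft'
python3 - <<'E'
from h import *
d=env.get_image("wrist");s=env.observe();print(s["position"],s["ft_force"])
cv2.imwrite("pics/w6.png",d["frame"][:,:,::-1])
E
```

```text
time_s: 8.62
position: [0.6297, -0.0839, 0.0246]
ft_force: [-0.8, 1.6, 4.9]
time_s: 9.75
position: [0.5985, -0.1215, 0.0362]
ft_force: [0.7, -0.4, 0.0]
[ 0.59843606 -0.12158672  0.03629554] [-0.7101978  -0.46154678 -0.23673323]
```

View pics/w6.png

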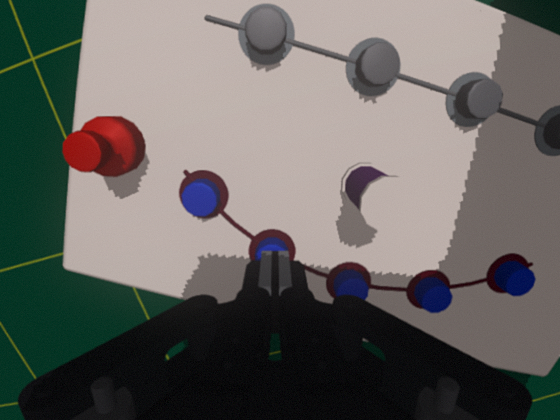

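blue3 read 4.9 N. The tip is now centred over blue4 at (272,248). I'll press it, then go to blue5.

```bash
python3 -m inch '[[[-1,0,0,-0.4,0,0,0],[-1,0,0,-0.8,0,0,0],[-1,0,0,-1.0,0,0,0],[-1,0,0,-1.2,0,0,0],[-1,0,0,-1.2,0,0,0],[-1,0,0,-1.2,0,0,0]]]'|egrep 'time|pos|ft'
python3 -m inch '[[[-1,0,0,0.7,0,0,0],[-1,0,0,1.5,0,0,0],[-1,0,0,1.5,0,0,0],[-1,-2.1,-1.3,1.5,0,0,0],[-1,-4.2,-2.6,1.5,0,0,0],[-1,-4.2,-2.6,1.3,0,0,0],[-1,-4.2,-2.6,1.2,0,0,0],[-1,-4.2,-2.6,1.2,0,0,0],[-1,-4.2,-2.6,1.2,0,0,0]]]'|egrep 'time|pos|ft'
python3 - <<'E'
from h import *
d=env.get_image("wrist");s=env.observe();print(s["position"],s["ft_force"])
cv2.imwrite("pics/w7.png",d["frame"][:,:,::-1])
E
```

```text
time_s: 10.55
position: [0.5982, -0.1219, 0.0245]
ft_force: [-0.8, 1.9, 4.7]
time_s: 11.68
position: [0.5566, -0.1477, 0.0362]
ft_force: [-0.4, 0.4, -0.2]
[ 0.55649189 -0.14774309  0.03626942] [ 0.28172538 -0.64260073  0.41965226]
```

View pics/w7.png

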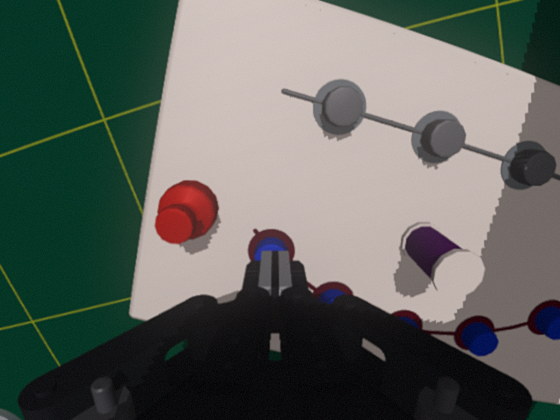

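The tip is centred over blue5 at (272,248), and the red weight at (187,212) is clear. I'll press, then retreat upward.

```bash
python3 -m inch '[[[-1,0,0,-0.4,0,0,0],[-1,0,0,-0.8,0,0,0],[-1,0,0,-1.0,0,0,0],[-1,0,0,-1.2,0,0,0],[-1,0,0,-1.2,0,0,0],[-1,0,0,-1.2,0,0,0]]]'|egrep 'time|pos|ft'
python3 -m inch '[[[-1,0,0,0.7,0,0,0],[-1,0,0,2,0,0,0],[-1,0,0,5,0,0,0],[-1,0,0,10,0,0,0],[-1,0,0,15,0,0,0],[-1,-5,5,20,0,0,0],[-1,-10,10,20,0,0,0],[-1,-14,14,20,0,0,0],[-1,-18,18,20,0,0,0],[-1,-22,22,20,0,0,0],[-1,-24,26,20,0,0,0],[-1,-26,30,20,0,0,0],[-1,-28,34,20,0,0,0],[-1,-30,38,20,0,0,0],[-1,-30,42,20,0,0,0],[-1,-30,42,20,0,0,0],[-1,-30,42,20,0,0,0],[-1,-30,42,20,0,0,0]]]'|egrep 'time|pos|ft'
python3 - <<'E'
from m import *
d0=dict(np.load("pics/top0.npz"));d=snap("top","pics/top9.png");snap("scene","pics/scene9.png")
for x in(d0,d):
  for lo,hi in(((110,120,40),(130,255,255)),((22,150,120),(32,255,255)),((0,180,100),(6,255,255))):
    print([(c.round(1).tolist(),int(s[4])) for c,s in blobs(x,lo,hi) if 240<c[0]<400 and 140<c[1]<320])
s=env.observe();print(s["time_s"],s["position"],s["qvel"].round(2))
E
```

```text
time_s: 12.48
position: [0.5562, -0.148, 0.0245]
ft_force: [-1.1, 1.3, 5.2]
time_s: 14.72
position: [0.2563, 0.2712, 0.2245]
ft_force: [0.3, 0.1, -0.2]
[([280.2, 173.3], 51), ([301.3, 174.5], 54), ([320.8, 182.4], 52), ([337.2, 195.6], 52), ([348.5, 213.5], 52)]
[([257.2, 167.5], 112)]
[([363.5, 229.1], 101)]
[([280.2, 173.3], 51), ([301.2, 174.5], 53), ([320.8, 182.4], 52), ([337.2, 195.6], 52), ([348.5, 213.4], 53)]
[([257.2, 167.5], 112)]
[([363.5, 229.1], 101)]
14.825 [0.25641567 0.27132963 0.224478  ] [ 0.36  0.24 -0.26  0.05 -0.12  0.14]
```

View pics/top9.png

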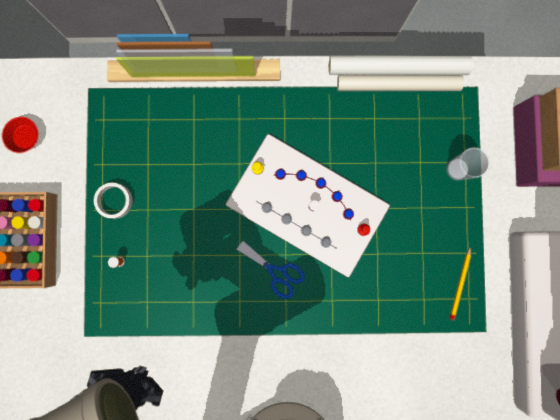

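View pics/scene9.png

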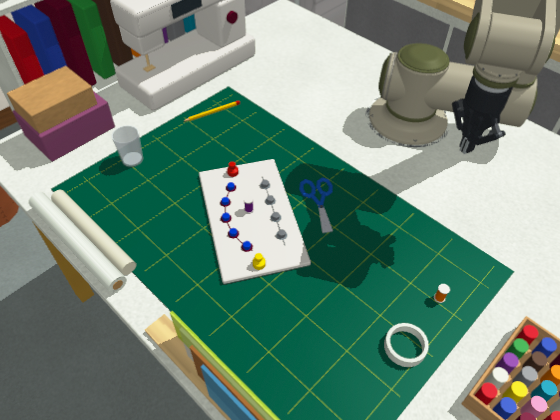

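Both views show the hand well clear on the robot's side. The studs and weights sit at the same pixels as before, to within 0.1 px. I'll hand it in.

```bash
python3 -c "
from rig import env
print(env.close_job())"
```

```text
the job is handed in; nothing more can be done
None
```

I pressed the five blue studs once each with the shut fingertips, in order from the yellow-weight end to the red, lifting clear between studs. I then moved the hand well away and handed the job in at about 15 s, against the 45 s limit.

- **Press depth:** the force at the lowest point was 4.2–5.3 N and the tip stopped 4.4–4.6 mm below the nominal stud top. That makes each dip about 4–5 mm of the 10 mm travel. Dip was worked out from force and height, as there is no direct reading.
- **Nothing shifted:** in the final top view the blue studs and both weights are within 0.1 px of where they started. By eye, the board, grey studs, spools, scissors and other items look unmoved, and all the studs are up.
- **Sideways force:** up to about 3 N showed while pressing, mostly on blue1, with no visible effect.
- **Disagreement between measurements:** stud positions from the wrist camera and from the two fixed cameras differed by up to about 3.5 mm. I used values in between, and the tip looked centred on each stud before I pressed it.

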